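# Close the packed carton

## Task

The carton with the two small amber bottles in it is ready to go out: fold its narrow top flap down first, then fold its wide top flap down over it, so that both lie flat and the carton is shut. Leave the empty carton beside it alone.

Things in the scene. Friction and masses are not known exactly. Their poses are not given: they have to be found in the camera images.
- packed_carton: brown carton with two amber, black-capped bottles (75 mm) standing inside below the rim; does not shift. 150 mm long (x), 120 wide (y), 90 high to the rim (96 when shut), walls 4; origin: centre of its underside, z up. Short end flaps already folded in. The narrow flap is hinged along the +y rim (line at y=+60, z=90 mm), the wide one along the -y rim (y=-60, z=93 mm)
- narrow_flap (a joint): packed carton's narrow flap, a board 146 mm along the hinge, 45 mm from hinge to free edge, 3 mm thick. Angle 0 = folded down level over the opening, pi/2 = straight up, more = leaning outward (at most 2.3); starts between 1.6 and 2.1. The crease is limp (about 1 N at the free edge) and stays where it is left
- wide_flap (a joint): packed carton's wide flap, a board 146 mm along the hinge, 85 mm from hinge to free edge, 3 mm thick. Angle 0 = folded down level, overlapping the narrow flap by 10 mm; pi/2 = straight up, more = leaning outward (at most 2.3); starts between 1.6 and 2.1. Limp crease like the other's
- empty_carton: identical brown carton beside the other with nothing in it, its narrow (+y side) and wide (-y side) flaps standing open at 1.85 rad, stiff; not to be touched. Origin: centre of its underside, axes as for the packed carton

How it is judged:
By the outcome, as a careful person would: the job done as asked, in the order asked, and still so for the second after the job is handed in, with the robot touching nothing.
It also fails if it takes over 42 s, if anything falls off the work surface, if the arm or the gripper's body presses on something with over 40 N, if the wrist force passes 120 N, or if a joint passes its speed limit or range.

## Robot

A 6-joint arm with a two-finger parallel gripper is mounted at the origin on a cart in front of the work surface, level with it; the furniture and walls round the work are solid. World frame = base frame: x ahead of the robot, y to its left, z up, the work surface at z = 0. Lengths are in m, angles in rad, forces in N, time in s.
With the tool pointing down it reaches from about 0.35 to 0.725 m from the base axis. Payload 6 kg.
Tool frame: the origin (TCP) lies midway between the tips of the shut fingers; the grasp point (between the pads) lies 19 mm behind it; z points along the fingers, y is the line along which they close (so a half turn about z gives the same grasp; the last joint's range is limited). The gripper opens to 85 mm and grips with 20 to 120 N. Pads are 22 mm wide; open, the fingers measure 114 mm over their backs; the gripper's body (76 mm by 85 mm) begins 54 mm behind the grasp point. The pads swing forward as they close: fully open they stand 13 mm farther back than shut.
Start: joints at [1.519, 0.04, 0.085, 0, -1.615, -0.334], TCP at [0.226, 0.556, 0.231] pointing down, gripper open.
Joint ranges: [-2.56, 2.56], [-1.29, 2.01], [-1.08, 1.49], [-3.29, 1.98], [-2.81, -0.18], [-2.99, 2.99]. Speed limits (rad/s): [2.57, 2.57, 3.01, 3.14, 3.14, 3.14].

## Interface

Orientations are given as a unit quaternion [x, y, z, w].
In Python, from rig import robot gives the robot as it stands.
- The arm moves only by the shell command python3 -m handwheel 'ROWS' [FORCE]. ROWS is JSON, a list of rows, each a list of 7 numbers: the shift along the tool's x, y, z in m, then the turn, a rotation vector about the tool's x, y, z in rad, then the closure, from 0 (fully open) to 1 (shut). In form: [[tx, ty, tz, ax, ay, az, hand], ...]. A call has 1 to 8 rows; each row is the pose to reach, as a shift and turn from the pose commanded when the call began, along the tool's axes at that moment; what a row does not reach only later rows make up. A row lasts 1/10 s, in which the tool goes at most 50 mm and 8.59 degrees, less where a joint would pass 70% of its speed; a pose out of reach is approached as far as the arm can. A call with a gripper value outside its range is refused whole. The fingers move at their own pace and stop on an object; FORCE is the grip in N (left out, the last holds). Time passes only in rows, so rows that repeat a pose let the fingers close. It gives the time, the measured TCP pose, the force, the opening and the grip force at its end, in the units of the state.
- robot.get_obs(): the state, without advancing time (a new reading comes with each control period).
- robot.snapshot(name): name is "scene" or "top"; returns a dict with "image" (384x512x3 uint8, red, green, blue), "fov_y" (degrees; the focal length in pixels is half the picture's height over the tangent of half this angle, whatever the lens; pixels are square), "cx", "cy" (the principal point, pixels), "xyz" and "rotation" of the camera in the world. Camera axes: x right, y down, z forward; pixel columns grow to the right and rows downward; lengths in m; the calibration is good to about 2 mm. A picture is of the moment at which its call begins. There is no depth.
- robot.sign_off(): hands the job in; it is judged then, once.
The state is a dict: "t": time; "q": joint angles; "qd": joint speeds; "joint_torque": joint torques, N m; "tool_pos": TCP position; "eef_rot": TCP orientation; "contact_force": force on the tool from outside, world axes, zero at the start; "wrist_torque": the same for the moment, N m; "opening": opening from 0.0 (shut) to 1.0 (fully open); "finger_force": force on a finger pad.
Only numpy, scipy, OpenCV 4.12 (cv2) and the standard library are available. Lean on these libraries where they do the work, as an engineer would, in place of code of your own. Each camera call takes 0.05 s, during which the arm holds its last target. There are 200 camera calls.

## Working session

There is one attempt and no reset: what is moved stays moved. The work goes in short steps, Python scripts to look and compute and a shell command to move; the robot and the scene stay as the last step left them, time stands still between calls to the robot, and variables do not carry over. Pictures are saved under pics/ and viewed, at most 10 in all, crops included, and the job is handed in when it is done.

```bash
mkdir -p pics
cat > h.py <<'E'
import numpy as np,cv2,json
from rig import robot
def snap(n,f):
    s=robot.snapshot(n); cv2.imwrite('pics/'+f,cv2.cvtColor(s['image'],cv2.COLOR_RGB2BGR))
    c={k:np.array(s[k]).tolist() for k in ('fov_y','cx','cy','xyz','rotation')}; json.dump(c,open(n+'.json','w')); return s
def cam(n):
    c=json.load(open(n+'.json')); f=192/np.tan(np.radians(c['fov_y'])/2)
    R=np.array(c['rotation']); 
    if R.size==4:
        from scipy.spatial.transform import Rotation; R=Rotation.from_quat(R).as_matrix()
    return f,c['cx'],c['cy'],np.array(c['xyz']),R.reshape(3,3)
def ray(n,u,v,z):
    f,cx,cy,p,R=cam(n); d=R@np.array([(u-cx)/f,(v-cy)/f,1]); return p+d*(z-p[2])/d[2]
def proj(n,P):
    f,cx,cy,p,R=cam(n); q=(np.atleast_2d(P)-p)@R; return np.c_[cx+f*q[:,0]/q[:,2],cy+f*q[:,1]/q[:,2]]
E
python3 - <<'E'
from h import *
for n in('scene','top'):
    s=snap(n,n+'0.png');print({k:s[k] for k in s if k!='image'})
o=robot.get_obs();print(o['t'],o['tool_pos'],o['eef_rot'],o['opening'])
a=[cv2.imread(f'pics/{n}0.png') for n in('scene','top')]
E
```

```text
{'fov_y': 46.18900631055013, 'cx': 253.31766916650912, 'cy': 194.09005836484778, 'xyz': array([-0.23720726, -0.55135609,  0.57665548]), 'rotation': array([ 0.75927473, -0.40462723,  0.22817828, -0.45575581])}
{'fov_y': 44.29835865505605, 'cx': 251.96292907533112, 'cy': 190.55759714001476, 'xyz': array([ 0.40285038, -0.00183245,  1.30509139]), 'rotation': array([-0.69662411,  0.71560561, -0.03159008,  0.04031784])}
0.1 [0.22559025 0.55565437 0.23036422] [ 9.81453516e-01 -1.91698580e-01 -9.87390743e-05  7.99917547e-04] 1.0047605345787656
```

View pics/scene0.png

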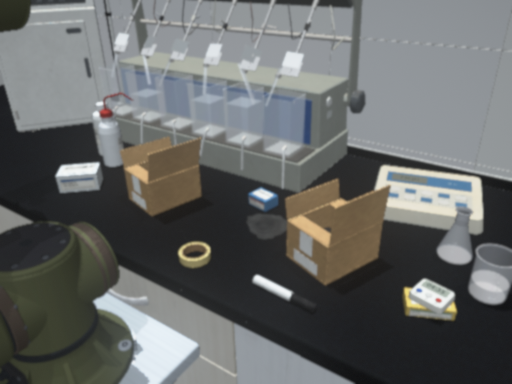

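View pics/top0.png

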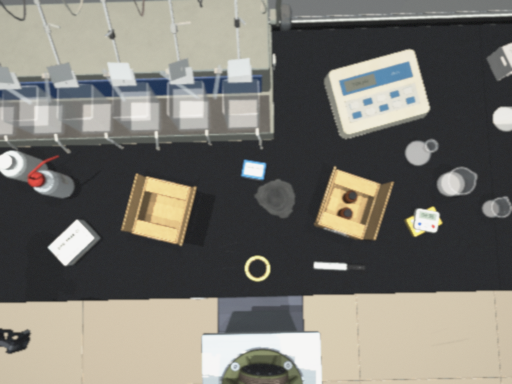

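The scene view shows both cartons with their flaps up. In the top view the packed carton, with bottle caps near (348,205), is on the right around (353,204), and the empty one is around (160,210). I'll enlarge the packed carton in both views.

Run:
```python
import cv2,numpy as np
a=cv2.imread('pics/top0.png')[155:255,305:405]; b=cv2.imread('pics/scene0.png')[170:290,275:395]
a=cv2.resize(a,(400,400),interpolation=cv2.INTER_CUBIC); b=cv2.resize(b,(400,400),interpolation=cv2.INTER_CUBIC)
cv2.imwrite('pics/crop0.png',np.hstack([a,b]))
```

```text
(no output)
```

View pics/crop0.png

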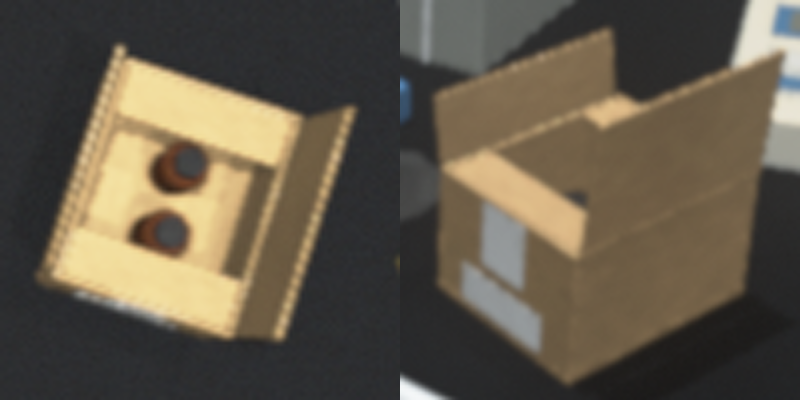

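The crop shows clear flap edges. In the top view the narrow free edge runs (335,166)–(315,224) and the wide one (394,182)–(376,240). Next I'll fit the carton pose and flap angles to these corners in both views.

```bash
cat > fit.py <<'E'
from h import *
from scipy.optimize import least_squares
H=.073
def nf(a,s,r=.045): return [s*H,.06-r*np.cos(a),.090+r*np.sin(a)]
def wf(a,s,r=.085): return [s*H,-.06+r*np.cos(a),.093+r*np.sin(a)]
obs=[('top',lambda a,b:nf(a,1),(335,166.25)),('top',lambda a,b:nf(a,-1),(315,224.5)),
('top',lambda a,b:wf(b,1),(393.75,181.75)),('top',lambda a,b:wf(b,-1),(376.25,240)),
('top',lambda a,b:wf(b,1,0),(380.5,184.25)),('top',lambda a,b:wf(b,-1,0),(363.75,238.75)),
('scene',lambda a,b:[-.075,-.06,0],(325.4,284.9)),('scene',lambda a,b:[-.075,.06,0],(286.4,256.4)),('scene',lambda a,b:[.075,-.06,0],(378.5,257.6)),
('scene',lambda a,b:wf(b,1),(389.9,185.9)),('scene',lambda a,b:wf(b,-1),(331.4,208.4)),('scene',lambda a,b:wf(b,-1,0),(329,247.1)),('scene',lambda a,b:wf(b,1,0),(381.5,224)),
('scene',lambda a,b:nf(a,-1),(285.8,198.5)),('scene',lambda a,b:nf(a,1),(338.6,179)),('scene',lambda a,b:nf(a,-1,0),(288.5,220.1))]
def W(x,P):
    c,s=np.cos(x[2]),np.sin(x[2]); P=np.atleast_2d(P); return np.c_[x[0]+c*P[:,0]-s*P[:,1],x[1]+s*P[:,0]+c*P[:,1],P[:,2]]
def res(x): return np.concatenate([proj(n,W(x,f(x[3],x[4])))[0]-o for n,f,o in obs])
if __name__=='__main__':
    g=ray('top',350,205,.09); r=least_squares(res,[g[0],g[1],-.3,1.8,1.8],loss='soft_l1')
    print(r.x); print(res(r.x).reshape(-1,2).round(1).tolist()); json.dump(list(r.x),open('x.json','w'))
    e=ray('top',160,210,.09);print('empty',e)
    x=r.x; print(W(x,[nf(x[3],0),nf(x[3],1),nf(x[3],-1),wf(x[4],0),wf(x[4],1),wf(x[4],-1)]).round(3))
E
python3 fit.py
```

```text
[ 0.48361313 -0.23957354 -0.35520218  1.80242766  1.66217123]
[[0.3, 0.6], [2.2, -2.4], [-0.5, 0.6], [-1.2, 0.3], [0.5, 1.1], [0.2, 0.5], [-0.1, 0.9], [0.0, -0.5], [-0.3, 0.1], [1.2, -1.7], [3.4, -0.5], [-0.1, -1.2], [1.2, -3.6], [-1.0, 0.3], [-0.8, -0.2], [-0.7, -0.5]]
empty [0.48313804 0.25060629 0.09      ]
[[ 0.508 -0.174  0.134]
 [ 0.577 -0.199  0.134]
 [ 0.44  -0.148  0.134]
 [ 0.46  -0.303  0.178]
 [ 0.528 -0.328  0.178]
 [ 0.392 -0.278  0.178]]
```

```bash
cat > t.py <<'E'
import sys
from h import *
from fit import W
from scipy.spatial.transform import Rotation as R
x=json.load(open('x.json'))
def show(*T):
    o=robot.get_obs(); M=R.from_quat(o['eef_rot']).as_matrix(); p=np.array(o['tool_pos'])
    c,s=np.cos(x[2]),np.sin(x[2]); d=p[:2]-x[:2]
    print('t',o['t'],'pos',p.round(4),'carton',[round(c*d[0]+s*d[1],4),round(-s*d[0]+c*d[1],4),round(p[2],4)],'F',np.round(o['contact_force'],1))
    Rt=R.from_euler('z',x[2])*R.from_euler('x',np.pi)
    print('turn',(R.from_matrix(M).inv()*Rt).as_rotvec().round(3))
    for P in T: print(P,(M.T@(W(x,P)[0]-p)).round(4))
if __name__=='__main__': show(*[json.loads(a) for a in sys.argv[1:]])
E
python3 t.py '[0,0.11,0.25]' '[0,0.11,0.118]'
```

```text
t 0.1 pos [0.2256 0.5557 0.2304] carton [np.float64(-0.5185), np.float64(0.6559), np.float64(0.2304)] F [ 0.2  0.5 -0.2]
turn [ 0.002 -0.    -0.031]
[0, 0.11, 0.25] [ 0.5349  0.5298 -0.0187]
[0, 0.11, 0.118] [0.5349 0.5296 0.1133]
```

```bash
python3 -m handwheel '[[0.035,0.035,-0.02,0,0,-0.03,1],[0.07,0.07,-0.02,0,0,-0.03,1],[0.105,0.105,-0.02,0,0,-0.03,1],[0.14,0.14,-0.02,0,0,-0.03,1],[0.175,0.175,-0.02,0,0,-0.03,1],[0.21,0.21,-0.02,0,0,-0.03,1],[0.245,0.245,-0.02,0,0,-0.03,1],[0.28,0.28,-0.02,0,0,-0.03,1]]' 40; python3 t.py '[0,0.11,0.25]' '[0,0.11,0.118]'
```

```text
t: 0.9
tool_pos: [0.3799, 0.1892, 0.2512]
eef_rot: [0.984, -0.177, 0.0, -0.0]
contact_force: [0.1, 1.2, -0.4]
opening: -0.004
finger_force: 0.0
t 0.9 pos [0.3799 0.1892 0.2512] carton [np.float64(-0.2464), np.float64(0.3659), np.float64(0.2512)] F [ 0.1  1.2 -0.4]
turn [-0.  0.  0.]
[0, 0.11, 0.25] [0.2463 0.256  0.0011]
[0, 0.11, 0.118] [0.2463 0.256  0.1331]
```

```bash
python3 -m handwheel '[[0.035,0.037,0,0,0,0,1],[0.07,0.074,0,0,0,0,1],[0.105,0.11,0,0,0,0,1],[0.14,0.145,0,0,0,0,1],[0.175,0.18,0,0,0,0,1],[0.21,0.215,0,0,0,0,1],[0.245,0.25,0,0,0,0,1],[0.245,0.25,0,0,0,0,1]]';  python3 t.py '[0,0.11,0.25]' '[0,0.11,0.118]'; python3 -c "
from h import *
snap('top','top1.png');snap('scene','scene1.png')
a=cv2.imread('pics/top1.png')[145:265,285:405];b=cv2.imread('pics/scene1.png')[100:290,235:425]
r=lambda i:cv2.resize(i,(400,400),interpolation=cv2.INTER_CUBIC)
cv2.imwrite('pics/c1.png',np.hstack([r(a),r(b)]))"
```

```text
t: 1.7
tool_pos: [0.5227, -0.1332, 0.2488]
eef_rot: [0.984, -0.18, -0.002, 0.001]
contact_force: [-0.0, 1.1, -0.4]
opening: 0.002
finger_force: 0.0
t 1.7 pos [ 0.5227 -0.1332  0.2488] carton [np.float64(-0.0003), np.float64(0.1133), np.float64(0.2488)] F [-0.   1.1 -0.4]
turn [ 0.003  0.004 -0.007]
[0, 0.11, 0.25] [ 0.0003  0.0033 -0.0012]
[0, 0.11, 0.118] [0.0009 0.003  0.1308]
```

View pics/c1.png

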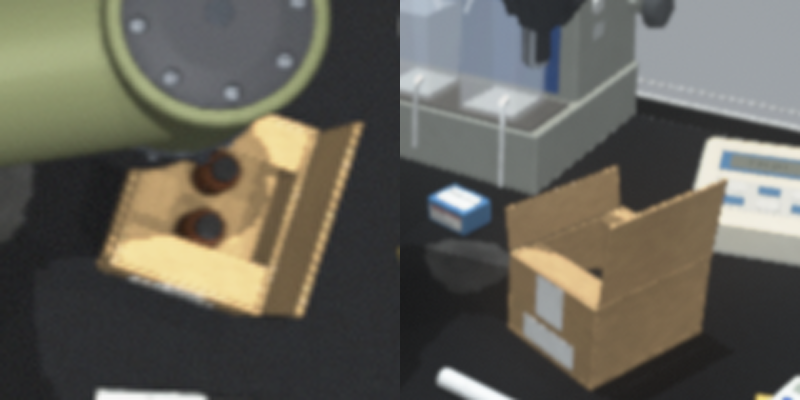

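The gripper hangs above and just outside the narrow flap, with the fingertip near crop (537,60). Both flaps are still upright. I'll descend on the outside and sweep inward.

```bash
python3 -m handwheel '[[0,0.002,0.045,0,0,0,1],[0,0.002,0.09,0,0,0,1],[0,0.002,0.13,0,0,0,1],[0,0.012,0.13,0,0,0,1],[0,0.022,0.13,0,0,0,1],[0,0.032,0.13,0,0,0,1],[0,0.042,0.13,0,0,0,1],[0,0.042,0.13,0,0,0,1]]';  python3 t.py '[0,0.06,0.12]' '[0,0.03,0.11]' '[0,0.02,0.093]'
```

```text
t: 2.6
tool_pos: [0.5083, -0.1692, 0.1236]
eef_rot: [0.984, -0.178, 0.002, -0.0]
contact_force: [-0.6, 0.5, -0.7]
opening: -0.001
finger_force: 0.0
t 2.6 pos [ 0.5083 -0.1692  0.1236] carton [np.float64(-0.0013), np.float64(0.0745), np.float64(0.1236)] F [-0.6  0.5 -0.7]
turn [-0.001 -0.003 -0.002]
[0, 0.06, 0.12] [0.0014 0.0145 0.0036]
[0, 0.03, 0.11] [0.0014 0.0445 0.0136]
[0, 0.02, 0.093] [0.0013 0.0545 0.0306]
```

```bash
python3 -m handwheel '[[0.001,0.010,0.002,0,0,0,1],[0.001,0.018,0.003,0,0,0,1],[0.001,0.024,0.006,0,0,0,1],[0.001,0.030,0.010,0,0,0,1],[0.001,0.035,0.015,0,0,0,1],[0.001,0.038,0.020,0,0,0,1],[0.001,0.040,0.025,0,0,0,1],[0.001,0.040,0.025,0,0,0,1]]';  python3 t.py '[0,0.035,0.093]'; python3 -c "
from h import *
snap('top','top2.png');snap('scene','scene2.png')
a=cv2.imread('pics/top2.png')[145:265,285:405];b=cv2.imread('pics/scene2.png')[160:290,275:405]
r=lambda i:cv2.resize(i,(400,400),interpolation=cv2.INTER_CUBIC)
cv2.imwrite('pics/c2.png',np.hstack([r(a),r(b)]))"
```

```text
t: 3.4
tool_pos: [0.4941, -0.2061, 0.0953]
eef_rot: [0.984, -0.177, -0.001, 0.0]
contact_force: [0.5, 0.3, 0.0]
opening: 0.001
finger_force: 0.0
t 3.4 pos [ 0.4941 -0.2061  0.0953] carton [np.float64(-0.0018), np.float64(0.035), np.float64(0.0953)] F [0.5 0.3 0. ]
turn [ 0.001  0.002 -0.001]
[0, 0.035, 0.093] [0.0018 0.     0.0023]
```

View pics/c2.png

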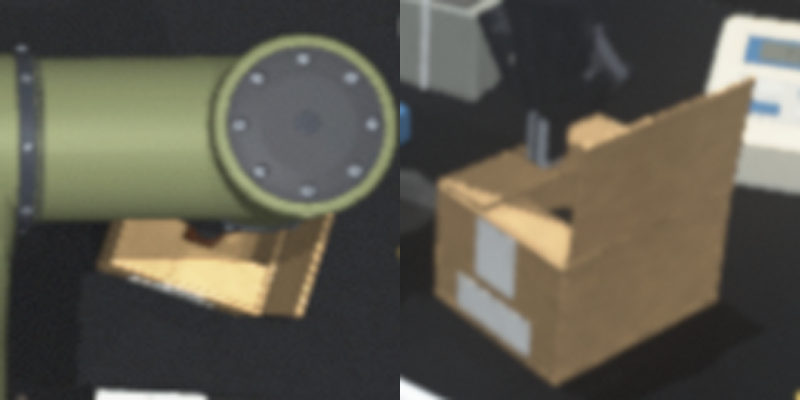

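The narrow flap is following the finger and is nearly down, about 15° up (its edge runs from crop (485,210) to (590,165)). I'll press it down the rest of the way.

```bash
python3 -m handwheel '[[0,0.006,0,0,0,0,1],[0,0.010,0.002,0,0,0,1],[0,0.010,0.004,0,0,0,1],[0,0.010,0.005,0,0,0,1],[0,0.010,0.005,0,0,0,1]]';  python3 t.py '[0,0.025,0.093]'
```

```text
t: 4.0
tool_pos: [0.4913, -0.2159, 0.093]
eef_rot: [0.984, -0.177, 0.0, 0.001]
contact_force: [-2.4, -0.2, 7.5]
opening: 0.001
finger_force: 3.7
t 4.0 pos [ 0.4913 -0.2159  0.093 ] carton [np.float64(-0.001), np.float64(0.0248), np.float64(0.093)] F [-2.4 -0.2  7.5]
turn [ 0.001 -0.001 -0.001]
[0, 0.025, 0.093] [ 0.001  -0.0002 -0.    ]
```

```bash
python3 -m handwheel '[[0,0,-0.04,0,0,0,1],[0,0,-0.085,0,0,0,1],[0,0,-0.13,0,0,0,1],[0,0.04,-0.15,0,0,0,1],[0,0.08,-0.15,0,0,0,1],[0,0.12,-0.15,0,0,0,1],[0,0.15,-0.15,0,0,0,1],[0,0.15,-0.15,0,0,0,1]]';  python3 t.py '[0,-0.12,0.145]'; python3 -c "
from h import *
snap('top','top3.png');snap('scene','scene3.png')
a=cv2.imread('pics/top3.png')[145:265,285:405];b=cv2.imread('pics/scene3.png')[110:290,255:435]
r=lambda i:cv2.resize(i,(400,400),interpolation=cv2.INTER_CUBIC)
cv2.imwrite('pics/c3.png',np.hstack([r(a),r(b)]))"
```

```text
t: 4.8
tool_pos: [0.4374, -0.3584, 0.2408]
eef_rot: [0.984, -0.179, -0.001, 0.0]
contact_force: [-0.7, 1.3, -0.4]
opening: 0.002
finger_force: 0.0
t 4.8 pos [ 0.4374 -0.3584  0.2408] carton [np.float64(-0.002), np.float64(-0.1275), np.float64(0.2408)] F [-0.7  1.3 -0.4]
turn [ 0.001  0.001 -0.005]
[0, -0.12, 0.145] [ 0.0021 -0.0075  0.0957]
```

View pics/c3.png

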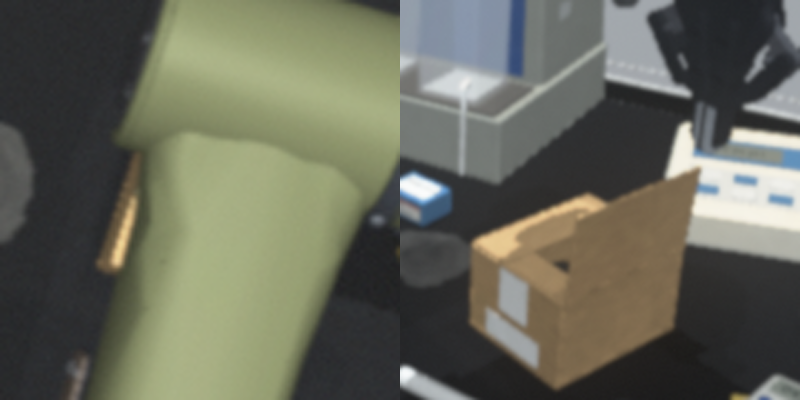

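The narrow flap lies flat, and the gripper is on the outer side of the wide flap with its tip near crop (708,150). I'll descend there and sweep the wide flap over.

```bash
python3 -m handwheel '[[0.002,0,0.045,0,0,0,1],[0.002,0,0.088,0,0,0,1],[0.002,-0.015,0.088,0,0,0,1],[0.002,-0.03,0.088,0,0,0,1],[0.002,-0.045,0.088,0,0,0,1],[0.002,-0.058,0.087,0,0,0,1],[0.002,-0.07,0.087,0,0,0,1],[0.002,-0.082,0.088,0,0,0,1]]';  python3 t.py '[0,-0.03,0.145]' '[0,0.01,0.096]'
```

```text
t: 5.7
tool_pos: [0.4703, -0.2786, 0.1545]
eef_rot: [0.984, -0.177, 0.001, 0.0]
contact_force: [-0.1, -0.8, -0.2]
opening: 0.0
finger_force: 0.3
t 5.7 pos [ 0.4703 -0.2786  0.1545] carton [np.float64(0.0011), np.float64(-0.0412), np.float64(0.1545)] F [-0.1 -0.8 -0.2]
turn [ 0.    -0.002 -0.   ]
[0, -0.03, 0.145] [-0.0011 -0.0112  0.0095]
[0, 0.01, 0.096] [-0.0012 -0.0512  0.0585]
```

```bash
python3 -m handwheel '[[-0.001,-0.012,0.006,0,0,0,1],[-0.001,-0.022,0.014,0,0,0,1],[-0.001,-0.030,0.022,0,0,0,1],[-0.001,-0.037,0.031,0,0,0,1],[-0.001,-0.043,0.040,0,0,0,1],[-0.001,-0.048,0.049,0,0,0,1],[-0.001,-0.051,0.056,0,0,0,1],[-0.001,-0.052,0.058,0,0,0,1]]';  python3 t.py '[0,0.01,0.096]'; python3 -c "
from h import *
snap('scene','scene4.png')
b=cv2.imread('pics/scene4.png')[160:290,275:405]
r=lambda i:cv2.resize(i,(400,400),interpolation=cv2.INTER_CUBIC)
cv2.imwrite('pics/c4.png',r(b))"
```

```text
t: 6.5
tool_pos: [0.4863, -0.2311, 0.0959]
eef_rot: [0.984, -0.177, -0.0, 0.001]
contact_force: [-4.1, -1.3, 9.6]
opening: -0.003
finger_force: 4.8
t 6.5 pos [ 0.4863 -0.2311  0.0959] carton [np.float64(-0.0005), np.float64(0.0089), np.float64(0.0959)] F [-4.1 -1.3  9.6]
turn [ 0.002  0.    -0.   ]
[0, 0.01, 0.096] [ 0.0005 -0.0011 -0.0001]
```

View pics/c4.png

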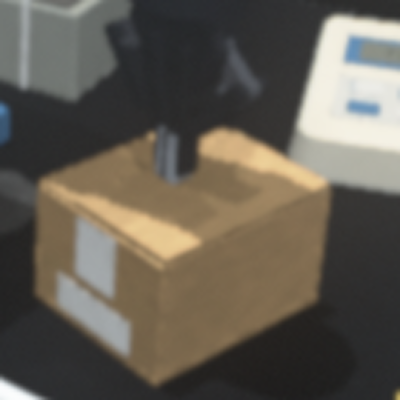

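The wide flap is down flat over the narrow one, with the fingertip at crop (170,178) pressing at about 10 N. I'll press again at its free edge, then lift clear and check.

```bash
python3 -m handwheel '[[0,-0.006,-0.002,0,0,0,1],[0,-0.006,0,0,0,0,1],[0,-0.006,0.001,0,0,0,1],[0,-0.006,0.001,0,0,0,1],[0,-0.006,-0.04,0,0,0,1],[0,-0.006,-0.085,0,0,0,1],[0,-0.006,-0.13,0,0,0,1],[0,-0.006,-0.16,0,0,0,1]]'; python3 -m handwheel '[[0,-0.04,0,0,0,0,1],[0,-0.08,0,0,0,0,1],[0,-0.12,0,0,0,0,1],[0,-0.12,0,0,0,0,1],[0,-0.12,0,0,0,0,1]]'; python3 -c "
from h import *
snap('top','top5.png');snap('scene','scene5.png')
a=cv2.imread('pics/top5.png')[145:265,285:405];b=cv2.imread('pics/scene5.png')[160:290,275:405]
r=lambda i:cv2.resize(i,(400,400),interpolation=cv2.INTER_CUBIC)
cv2.imwrite('pics/c5.png',np.hstack([r(a),r(b)]))"
```

```text
t: 7.35
tool_pos: [0.4892, -0.2251, 0.2588]
eef_rot: [0.984, -0.177, 0.002, 0.0]
contact_force: [-0.1, -0.4, 0.8]
opening: -0.001
finger_force: 0.0
t: 7.85
tool_pos: [0.5307, -0.1116, 0.2547]
eef_rot: [0.984, -0.176, -0.0, 0.0]
contact_force: [0.1, -0.7, 0.1]
opening: -0.0
finger_force: 0.0
```

View pics/c5.png

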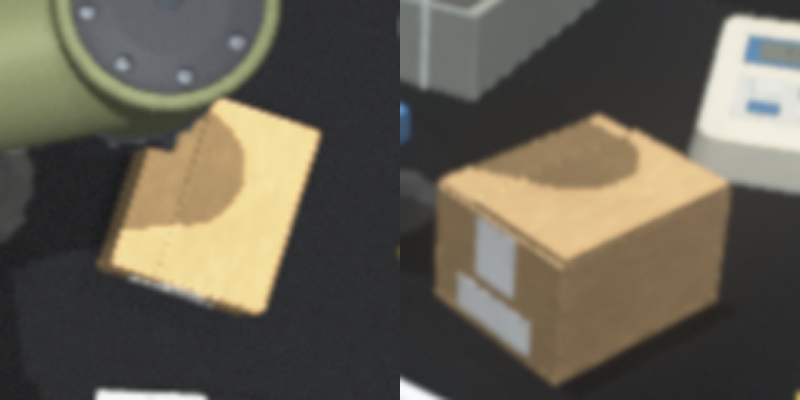

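Both views show the carton shut flat, with the wide flap's edge over the narrow one along crop (200,135)–(160,270). The arm is clear of it.

```bash
python3 -c "
from rig import robot
print(robot.sign_off())"
```

```text
the job is handed in; nothing more can be done
None
```

The packed carton is shut: I folded the narrow flap down first, then the wide flap flat over it, kept clear of the empty carton, and handed the job in at about 8 s.

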